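# Brush out the rinse pots, lid them and put the brush away

### The job

Lift the pot brush up and off its hook and brush out every rinse pot on the board, going from the tallest to the shortest so that dark pigment is not carried into the cleaner ones: in each pot work the brush head down to the bottom, up until its head is nearly out and down to the bottom again. Then put the brush away head down in the half-open tilt-out bin, and close each brushed pot with one of the loose wooden lids, seated flat and level on its rim; a spare lid may stay on the board. Leave the pots standing on the board and do not disturb the model pieces and other things around them.

Things in the scene. Friction and masses are not known exactly. Their poses are not given: they have to be found in the camera images.
- pot_tall: the tallest of the glazed ceramic rinse pots (some may be absent): a plain straight round pot, 110 mm high, 80 mm outside and 72 mm inside diameter, 4 mm wall, 5 mm floor, 0.32 kg; origin at the centre of its underside, z up
- pot_tall_rim (a point): centre of the mouth of that pot, at rim height (110 mm above its underside)
- pot_mid: the middle of the glazed ceramic rinse pots (some may be absent): a plain straight round pot, 90 mm high, 80 mm outside and 72 mm inside diameter, 4 mm wall, 5 mm floor, 0.32 kg; origin at the centre of its underside, z up
- pot_mid_rim (a point): centre of the mouth of that pot, at rim height (90 mm above its underside)
- pot_low: the shortest of the glazed ceramic rinse pots (some may be absent): a plain straight round pot, 70 mm high, 80 mm outside and 72 mm inside diameter, 4 mm wall, 5 mm floor, 0.32 kg; origin at the centre of its underside, z up
- pot_low_rim (a point): centre of the mouth of that pot, at rim height (70 mm above its underside)
- lid_a: one of three identical wooden lids, any fits any pot: disc 90 mm across, round cork plug below it (66 mm across narrowing to 58, 8 mm deep), round knob 22 mm across on top; lies plug down. Origin at the centre of the plug's underside, z up: disc from z 8 to 14 mm, knob 14 to 42 mm. Seated, the disc lies on the rim, the origin 8 mm below the rim
- lid_b: one of three identical wooden lids, any fits any pot: disc 90 mm across, round cork plug below it (66 mm across narrowing to 58, 8 mm deep), round knob 22 mm across on top; lies plug down. Origin at the centre of the plug's underside, z up: disc from z 8 to 14 mm, knob 14 to 42 mm. Seated, the disc lies on the rim, the origin 8 mm below the rim
- lid_c: one of three identical wooden lids, any fits any pot: disc 90 mm across, round cork plug below it (66 mm across narrowing to 58, 8 mm deep), round knob 22 mm across on top; lies plug down. Origin at the centre of the plug's underside, z up: disc from z 8 to 14 mm, knob 14 to 42 mm. Seated, the disc lies on the rim, the origin 8 mm below the rim
- brush: the pot brush, 190 mm long, upright as it hangs, 0.08 kg; origin at the bottom end of its head, z up along its shaft: round white head 33 mm across from z 0 to 55 mm, steel shaft 10 mm across to 120 mm, wooden collar 36 mm across from 120 to 126 mm, round wooden handle 20 mm across from 126 to 190 mm
- brush_head (a point): middle of the brush's head, 27.5 mm from its bottom end
- hook_stand: fixed steel stand with a two-pronged hook, nothing above 174 mm; origin on the table under the hanging brush, x points to the post 65 mm behind it. The brush's collar rests on two prongs (gap 18 mm, tops at 160 mm) that point along -x, ends turned up 14 mm, 31 mm before the origin: lift the brush 25 mm (not over 40: its head does not fit between the prongs), then draw it out along -x by 60 mm
- hook_rest (a point): the point on the brush's axis at prong top height, where its collar's underside rests
- bin_case: fixed white plastic case of the tilt-out bin, 130 mm deep, 156 mm wide, 150 mm tall, open in front; origin on the table under the middle of its front edge, x points into the case (away from the opening), the case's top plate starts 30 mm behind the front edge
- bin_mouth (a point): a point in the bin's open mouth, fixed to the case, 12 mm in front of the case's front edge, 125 mm above the table: the brush can be lowered here head down; the free mouth reaches from the case's top plate (42 mm behind it) to the bin's front panel (43 mm or more before it at panel-top height), 134 mm wide
- bin_in (a point): centre of the bin's inner floor, moves with the bin; its x runs from the front panel to the back of the bin, z up along the front panel; the inside is 86 mm deep, 134 mm wide, the front panel 135 mm and the other walls 90 mm high
- bin (a joint): tilt of the clear plastic bin about its lower front edge (10 mm above the table at the front of the case), rad: 0 is shut, 0.65 fully tilted out; it is half open and stiff, and can stay as it is
- queen: black ebony chess queen, 102 mm tall, not part of the job; origin under its base
- farmhouse: brown resin model farmhouse, 60 x 90 mm, about 90 mm tall, not part of the job; origin under its middle
- pine: grey plastic model pine tree on a round base 48 mm across, 106 mm tall, not part of the job; origin under its base
- gauge: silver aluminium measuring gauge lying flat, 170 mm long, not part of the job; origin under the middle of its beam, x along it
- varnish: small glass jar with a black cap, 44 mm across, 85 mm tall, not part of the job; origin under its base
- plinth: dark wooden display plinth, a disc 52 mm across, 35 mm tall, not part of the job; origin under its base
There are look-alikes about, which are no part of the job. Leave any green or pink look-alike of the lid_b alone.

How it is judged (in metres and radians):
On the way, in this order (a step that is already met when the one before it is completed fails the run):
1. the brush is lifted up and clear of its hook (horizontal distance between brush and hook_rest above 0.05 m and height (world z) of brush above 0.05 m), for 0.1 s.
2. the brush head reaches the bottom of the tallest pot (within 20 mm of its inner floor) (horizontal distance between brush and pot_tall below 0.03 m and z of brush in the frame of pot_tall below 0.025 m), for 0.05 s.
3. its foot comes up past half the height of the tallest pot (horizontal distance between brush and pot_tall below 0.03 m and z of brush in the frame of pot_tall between 0.055 and 0.11 m), for 0.02 s.
4. it goes down to the bottom of the tallest pot again (all of step 2), for 0.05 s.
5. the brush head reaches the bottom of the middle pot (within 20 mm of its inner floor) (horizontal distance between brush and pot_mid below 0.03 m and z of brush in the frame of pot_mid below 0.025 m), for 0.05 s.
6. its foot comes up past half the height of the middle pot (horizontal distance between brush and pot_mid below 0.03 m and z of brush in the frame of pot_mid between 0.045 and 0.09 m), for 0.02 s.
7. it goes down to the bottom of the middle pot again (all of step 5), for 0.05 s.
8. the brush head reaches the bottom of the shortest pot (within 20 mm of its inner floor) (horizontal distance between brush and pot_low below 0.03 m and z of brush in the frame of pot_low below 0.025 m), for 0.05 s.
9. its foot comes up past half the height of the shortest pot (horizontal distance between brush and pot_low below 0.03 m and z of brush in the frame of pot_low between 0.035 and 0.07 m), for 0.02 s.
10. it goes down to the bottom of the shortest pot again (all of step 8), for 0.05 s.
At the end, for the whole second after the job is handed in: Every pot present stands upright on the board with a lid seated on its rim (centred within 8 mm, plug inside the mouth, disc down on the rim within 3 mm, level within 4 degrees), the brush's head is inside the tilt-out bin, and pots, lids and brush are at rest and released (((horizontal distance between lid_a and pot_tall_rim below 0.008 m and z of lid_a in the frame of pot_tall_rim between -0.012 and -0.005 m and angle between the z axis of lid_a and the z axis of pot_tall, either way round below 0.07 rad and linear speed of lid_a below 0.02 m/s) or (horizontal distance between lid_b and pot_tall_rim below 0.008 m and z of lid_b in the frame of pot_tall_rim between -0.012 and -0.005 m and angle between the z axis of lid_b and the z axis of pot_tall, either way round below 0.07 rad and linear speed of lid_b below 0.02 m/s) or (horizontal distance between lid_c and pot_tall_rim below 0.008 m and z of lid_c in the frame of pot_tall_rim between -0.012 and -0.005 m and angle between the z axis of lid_c and the z axis of pot_tall, either way round below 0.07 rad and linear speed of lid_c below 0.02 m/s)) and angle between each of pot_tall, pot_mid, pot_low's own z axis and vertical below 0.07 rad and height (world z) of each of pot_tall, pot_mid, pot_low below 0.01 m and linear speed of each of pot_tall, pot_mid, pot_low below 0.02 m/s and ((horizontal distance between lid_a and pot_mid_rim below 0.008 m and z of lid_a in the frame of pot_mid_rim between -0.012 and -0.005 m and angle between the z axis of lid_a and the z axis of pot_mid, either way round below 0.07 rad and linear speed of lid_a below 0.02 m/s) or (horizontal distance between lid_b and pot_mid_rim below 0.008 m and z of lid_b in the frame of pot_mid_rim between -0.012 and -0.005 m and angle between the z axis of lid_b and the z axis of pot_mid, either way round below 0.07 rad and linear speed of lid_b below 0.02 m/s) or (horizontal distance between lid_c and pot_mid_rim below 0.008 m and z of lid_c in the frame of pot_mid_rim between -0.012 and -0.005 m and angle between the z axis of lid_c and the z axis of pot_mid, either way round below 0.07 rad and linear speed of lid_c below 0.02 m/s)) and ((horizontal distance between lid_a and pot_low_rim below 0.008 m and z of lid_a in the frame of pot_low_rim between -0.012 and -0.005 m and angle between the z axis of lid_a and the z axis of pot_low, either way round below 0.07 rad and linear speed of lid_a below 0.02 m/s) or (horizontal distance between lid_b and pot_low_rim below 0.008 m and z of lid_b in the frame of pot_low_rim between -0.012 and -0.005 m and angle between the z axis of lid_b and the z axis of pot_low, either way round below 0.07 rad and linear speed of lid_b below 0.02 m/s) or (horizontal distance between lid_c and pot_low_rim below 0.008 m and z of lid_c in the frame of pot_low_rim between -0.012 and -0.005 m and angle between the z axis of lid_c and the z axis of pot_low, either way round below 0.07 rad and linear speed of lid_c below 0.02 m/s)) and x of brush_head in the frame of bin_in between -0.05 and 0.05 m and y of brush_head in the frame of bin_in between -0.07 and 0.07 m and z of brush_head in the frame of bin_in between 0 and 0.09 m and linear speed of brush below 0.03 m/s); the robot touches nothing.
It fails at once if the queen or the farmhouse is shoved more than 50 mm or knocked over (distance of any of queen, farmhouse from where it was at the start of the episode above 0.05 m or angle between any of queen, farmhouse's own z axis and vertical above 0.6 rad).
It fails at once if the pine or the varnish is shoved more than 50 mm or knocked over (distance of any of pine, varnish from where it was at the start of the episode above 0.05 m or angle between any of pine, varnish's own z axis and vertical above 0.6 rad).
It fails at once if the gauge or the plinth is shoved more than 50 mm or knocked over (distance of any of gauge, plinth from where it was at the start of the episode above 0.05 m or angle between any of gauge, plinth's own z axis and vertical above 0.6 rad).
Of pot_tall, pot_mid, pot_low only 2 to 3 are there at a start; the rules pass over those that are not, and their reading is None.
At some moment in a run one of pot_tall, pot_mid, pot_low, lid_a, lid_b, lid_c may be knocked a few centimetres aside while the robot is not near it.
It also fails if it takes over 210 s, if anything falls off the work surface, if the arm or the gripper's body presses on something with over 40 N, if the wrist force passes 120 N, or if a joint passes its speed limit or range.

### The arm

A 6-joint arm with a two-finger parallel gripper is mounted at the origin on the work surface. World frame = base frame: x ahead of the robot, y to its left, z up, the work surface at z = 0. Lengths are in mm, angles in rad, forces in N, time in s.
With the tool pointing down it reaches from about 300 to 775 mm from the base axis. Payload 14.6 kg.
Tool frame: the origin (TCP) lies midway between the tips of the shut fingers; the grasp point (between the pads) lies 19 mm behind it (manip.grasp_offset is the distance from the TCP to the grasp point, in mm); z points along the fingers, y is the line along which they close (so a half turn about z gives the same grasp; the last joint's range is limited). The gripper opens to 94 mm and grips with 3 to 60 N. Pads are 16 mm wide; open, the fingers measure 119 mm over their backs; the gripper's body (75 mm by 177 mm) begins 78 mm behind the grasp point.
Start: joints at [1.06, 0.3, 1.521, -0, 1.321, -0.067], TCP at [236.152, 496.711, 205.446] pointing down, gripper open.
Joint ranges: [-3.03, 3.03], [-0.79, 2.21], [0.23, 2.52], [-1.04, 4.18], [0, 3.07], [-2.55, 2.55]. Speed limits (rad/s): [2.22, 2.22, 2.57, 3.14, 3.14, 3.14].

### API

Orientations are given as [roll, pitch, yaw] about the fixed x, y, z axes, in that order (R = Rz(yaw) Ry(pitch) Rx(roll)).
In Python, from cell import manip, viewer gives the robot as it stands. The module is installed in compiled form; this text tells all that it offers.
- The arm moves only by the tool move_arm, never from a script. Its argument "moves" is a list of rows, each a list of 4 numbers: the shift along the tool's x, y, z in m, then the turn about the tool's z in rad. A call has 1 to 12 rows; each row is the pose to reach, as a shift and turn from the pose commanded when the call began, along the tool's axes at that moment; what a row does not reach only later rows make up. A row lasts 1/10 s, in which the tool goes at most 50 mm and 8.59 degrees, less where a joint would pass 70% of its speed; a pose out of reach is approached as far as the arm can. A call with a gripper value outside its range is refused whole. "jaw" is the finger opening in m, from 0 to 0.094, set as the call begins (left out, the last holds). The fingers move at their own pace and stop on an object; "squeeze" is the grip in N (left out, the last holds). Time passes only in rows, so rows that repeat a pose let the fingers close. It gives the time, the measured TCP pose, the force, the opening and the grip force at its end, in the units of the state.
- manip.read_state(): the state, without advancing time (a new reading comes with each control period).
- viewer.camera(name): name is "side" or "top"; returns a dict with "frame" (384x512x3 uint8, blue, green, red), "z_map" (384x512 float32, mm along the optical axis (not along the pixel's ray), 0 where there is no reading), "fx", "fy", "cx", "cy" (pixels), "D" ([k1, k2, p1, p2, k3] as OpenCV has them; the pictures are not rectified), "origin" and "orientation" of the camera in the world. Camera axes: x right, y down, z forward; pixel columns grow to the right and rows downward; lengths in mm; the calibration is good to about 2 mm. A picture is of the moment at which its call begins.
- manip.sign_off(): hands the job in; it is judged then, once.
The state is a dict: "clock": time; "joints": joint angles; "qd": joint speeds; "effort": joint torques, N m; "eef_pos": TCP position; "eef_rot": TCP orientation; "wrist_force": force on the tool from outside, world axes, zero at the start; "moment": the same for the moment, N m; "finger_gap": finger opening in mm; "finger_force": force on a finger pad.
Only numpy, scipy, OpenCV 4.12 (cv2) and the standard library are available. Lean on these libraries where they do the work, as an engineer would, in place of code of your own. Each camera call takes 0.05 s, during which the arm holds its last target. There are 200 camera calls.

## Working session

There is one attempt and no reset: what is moved stays moved. The work goes in short steps, Python scripts to look and compute and a tool call to move; the robot and the scene stay as the last step left them, time stands still between calls to the robot, and variables do not carry over. Pictures are saved under pics/ and viewed, at most 14 in all, crops included, and the job is handed in when it is done.

Besides the shell and the picture viewer there is one more tool, called after "Call:" as name(argument=value, ...), one argument or row to a line, values as JSON. move_arm: Moves the arm, as the interface text tells. Its arguments: {"type":"object","properties":{"moves":{"type":"array"},"jaw":{"type":"number"},"squeeze":{"type":"number"}},"required":["moves"]}

```bash
mkdir -p pics; cat > h.py <<'E'
import numpy as np, cv2
from cell import manip, viewer
from scipy.spatial.transform import Rotation as Ro
def cam(n):
    c=viewer.camera(n); c['K']=np.array([[c['fx'],0,c['cx']],[0,c['fy'],c['cy']],[0,0,1.]]); c['Dd']=np.array(c['D'],float)
    o=np.array(c['orientation'],float)
    c['R']=o if o.shape==(3,3) else Ro.from_euler('xyz',o).as_matrix()
    c['o']=np.array(c['origin'],float); return c
def rays(c,uv):
    p=cv2.undistortPoints(np.array(uv,float).reshape(-1,1,2),c['K'],c['Dd']).reshape(-1,2)
    return np.c_[p,np.ones(len(p))]@c['R'].T
def plane(c,uv,z):
    d=rays(c,uv); return c['o']+d*((z-c['o'][2])/d[:,2])[:,None]
def cloud(c):
    h,w=c['z_map'].shape; u,v=np.meshgrid(np.arange(w),np.arange(h))
    d=rays(c,np.c_[u.ravel(),v.ravel()]); return (c['o']+d*c['z_map'].reshape(-1,1)).reshape(h,w,3)
def proj(c,P):
    return cv2.projectPoints(np.array(P,float).reshape(-1,3)@np.eye(3),cv2.Rodrigues(c['R'].T)[0],-c['R'].T@c['o'],c['K'],c['Dd'])[0].reshape(-1,2)
E
python3 - <<'E'
from h import *
print(manip.read_state())
for n in('top','side'):
    c=cam(n); print(n,c['o'],c['orientation'],c['fx'],c['cx'],c['cy'],c['D'])
    cv2.imwrite(f'pics/{n}0.png',cv2.resize(c['frame'],(800,600),interpolation=cv2.INTER_CUBIC))
E
```

```text
{'clock': 0.0, 'joints': array([ 1.06041499e+00,  3.00468580e-01,  1.52159996e+00, -1.10671024e-05,
        1.32072423e+00, -6.66064636e-02]), 'qd': array([-0.00066849, -0.00029495,  0.0011558 ,  0.00052228, -0.00097628,
        0.00036163]), 'effort': array([-2.88291718e-03, -5.31793964e+01, -3.52755189e+01,  7.08155846e-02,
        2.42373697e-02, -9.37335653e-05]), 'eef_pos': array([236.01593467, 496.47856853, 204.87973815]), 'eef_rot': array([-3.14039449e+00, -6.91803676e-05,  2.69782048e+00]), 'wrist_force': array([ 0.04892798, -0.13018846,  0.67848832]), 'moment': array([0.02176393, 0.00967959, 0.00129521]), 'finger_force': 0.0, 'finger_gap': 93.59996878019906}
top [ 398.2632972    12.63118051 1100.26494536] [-3.02746431 -0.01560711 -1.55688984] 421.4086030359135 247.2805378816839 189.26310271075752 [-0.07821394  0.          0.          0.          0.        ]
side [ 469.54830484 -537.83596271  751.11115482] [-2.42646529 -0.0197591  -0.06564293] 365.3387644399652 250.33769778536626 191.13400533744462 [-0.01419181  0.          0.          0.          0.        ]
```

View pics/top0.png

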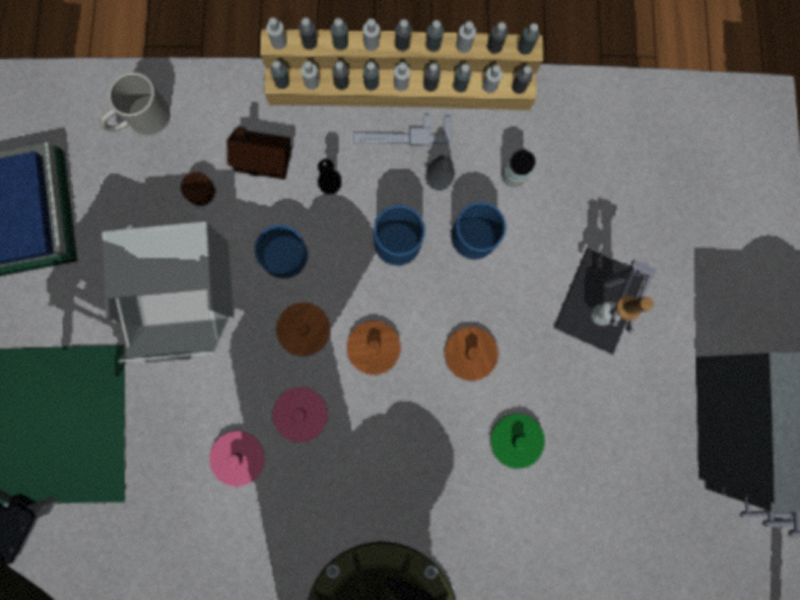

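View pics/side0.png

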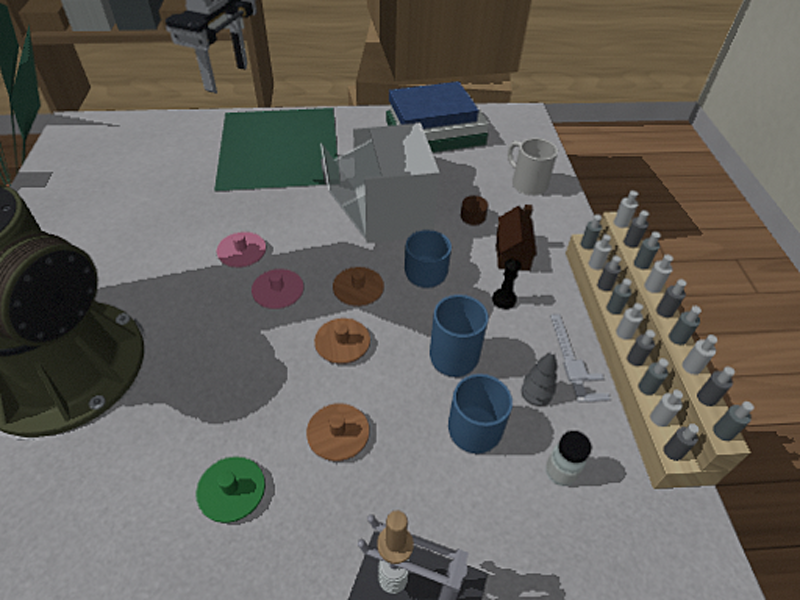

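Top view (800x600 px): three blue pots at (280,250), (398,235) and (478,230). Three brown wooden lids at (303,328), (373,347) and (471,353). The look-alikes are green at (518,440) and pink at (237,458) and (300,414). The brush on its hook is at (635,305) and the bin at (160,290), opening towards the robot. Next I measure by colour and depth.

```bash
cat >> h.py <<'E'
def circ(P):
    A=np.c_[2*P[:,:2],np.ones(len(P))]
    for _ in range(4):
        s=np.linalg.lstsq(A,(P[:,:2]**2).sum(1),rcond=None)[0]; r=np.sqrt(s[2]+s[0]**2+s[1]**2)
        e=abs(np.hypot(*(P[:,:2]-s[:2]).T)-r); k=e<max(2.5*np.median(e),1.); P,A=P[k],A[k]
    return s[:2].round(1),round(float(r),1),len(P)
def blobs(c,lo,hi,amin=60):
    hsv=cv2.cvtColor(c['frame'],cv2.COLOR_BGR2HSV); m=cv2.inRange(hsv,lo,hi)
    m=cv2.morphologyEx(m,cv2.MORPH_CLOSE,np.ones((3,3)))
    n,l,s,ce=cv2.connectedComponentsWithStats(m)
    return [(l==i,s[i],ce[i]) for i in range(1,n) if s[i][4]>=amin]
BLUE=((95,90,30),(115,255,255)); WOOD=((5,110,40),(18,255,255))
def pots(c):
    X=cloud(c); out=[]
    for m,s,ce in blobs(c,*BLUE):
        P=X[m]; P=P[(P[:,0]<760)&(abs(P[:,1])<300)]
        if len(P)<60: continue
        zt=np.percentile(P[:,2],97); rim=P[P[:,2]>zt-5]
        out.append((ce.round(0),round(zt,1),circ(rim),rim[:,:2].min(0).round(),rim[:,:2].max(0).round()))
    return out
def lids(c):
    X=cloud(c); out=[]
    for m,s,ce in blobs(c,*WOOD):
        P=X[m]
        if abs(s[2]-s[3])>12 or s[4]<200: continue
        zd=np.median(P[:,2]); zk=P[:,2].max()
        cs,_=cv2.findContours(m.astype(np.uint8),cv2.RETR_EXTERNAL,cv2.CHAIN_APPROX_NONE)
        e=max(cs,key=len)[:,0]; Q=plane(c,e,zd); kn=P[P[:,2]>zd+18]
        out.append((ce.round(0),round(zd,1),round(zk,1),'disc',circ(Q),'knob',kn[:,:2].mean(0).round(1) if len(kn) else None,len(kn)))
    return out
E
python3 - <<'E'
from h import *
for n in('top','side'):
    c=cam(n); print(n)
    for p in pots(c): print('pot',*p)
    for p in lids(c): print('lid',*p)
    X=cloud(c)
    # hook/brush region
    if n=='top':
        reg=(X[...,1]<-180)&(X[...,1]>-400)&(X[...,0]>250)&(X[...,0]<600)
        np.save('/tmp/top.npy',X)
    else: reg=(X[...,1]<-180)&(X[...,1]>-420)&(X[...,0]>250)&(X[...,0]<600)
    for a,b in((6,60),(60,130),(130,158),(158,166),(166,180),(180,220),(220,240)):
        k=reg&(X[...,2]>a)&(X[...,2]<b); P=X[k]
        if len(P): print(a,b,len(P),P.mean(0).round(),P.min(0).round(),P.max(0).round())
    # bin region
    reg=(X[...,1]>140)&(X[...,1]<420)&(X[...,0]>300)&(X[...,0]<640)
    for a,b in((144,156),(125,143),(100,120)):
        P=X[reg&(X[...,2]>a)&(X[...,2]<b)]
        if len(P): print('bin',a,b,len(P),P.min(0).round(),P.max(0).round(),cv2.minAreaRect(P[:,:2].astype(np.float32)))
    vv,uu=(slice(140,240),slice(330,440)) if n=='top' else (slice(310,384),slice(210,330))
    cv2.imwrite(f'pics/hook_{n}.png',cv2.resize(c['frame'][vv,uu],None,fx=6,fy=6,interpolation=cv2.INTER_CUBIC)[:600])
E
```

```text
top
pot [306. 147.] 91.0 (array([ 626.9, -148.2]), 37.6, 129) [ 398. -187.] [667.  13.]
pot [255. 149.] 111.3 (array([541.2,  -6.3]), 85.8, 158) [398. -57.] [654.  20.]
pot [179. 160.] 71.3 (array([589.5, 170. ]), 37.7, 137) [398.  13.] [628. 209.]
lid [194. 210.] 13.9 1100.3 disc (array([466.7, 135.3]), 42.1, 91) knob [461.2 126.9] 62
lid [239. 222.] 14.1 1100.3 disc (array([438.3,  18.5]), 42.3, 93) knob [433.9  17.7] 63
lid [301. 226.] 14.2 1100.3 disc (array([ 430.9, -143. ]), 42.4, 94) knob [ 427.4 -134.3] 67
6 60 2404 [ 428. -295.   13.] [ 250. -400.    6.] [ 600. -180.   60.]
60 130 197 [ 513. -353.   89.] [ 477. -382.   60.] [ 561. -336.  128.]
130 158 75 [ 526. -361.  154.] [ 465. -389.  130.] [ 566. -326.  158.]
158 166 287 [ 523. -362.  161.] [ 460. -396.  158.] [ 566. -323.  166.]
166 180 104 [ 487. -345.  169.] [ 459. -366.  166.] [ 512. -322.  180.]
180 220 65 [ 492. -345.  201.] [ 484. -356.  180.] [ 503. -341.  220.]
220 240 79 [ 493. -350.  229.] [ 484. -360.  221.] [ 503. -342.  234.]
bin 144 156 2991 [467. 256. 144.] [614. 420. 156.] ((540.7857666015625, 338.610198
[... 1349 characters left out ...]
7.  158.] [ 568. -328.  166.]
166 180 243 [ 490. -353.  169.] [ 460. -369.  166.] [ 515. -324.  180.]
180 220 121 [ 496. -359.  200.] [ 488. -362.  180.] [ 507. -352.  220.]
220 240 179 [ 497. -353.  229.] [ 487. -362.  220.] [ 506. -342.  232.]
bin 144 156 1273 [472. 252. 144.] [616. 420. 154.] ((545.3528442382812, 338.24468994140625), (130.49288940429688, 162.0847930908203), 6.989285945892334)
bin 125 143 369 [409. 251. 125.] [617. 412. 143.] ((512.3868408203125, 333.0723876953125), (193.72256469726562, 159.0194091796875), 6.433815956115723)
bin 100 120 479 [412. 251. 100.] [616. 411. 120.] ((510.19195556640625, 334.2118835449219), (196.5343475341797, 161.3861083984375), 6.285704135894775)
```

```bash
python3 - <<'E'
import cv2,numpy as np
a=cv2.imread('pics/hook_top.png');b=cv2.imread('pics/hook_side.png')
a=cv2.resize(a,(400,int(a.shape[0]*400/a.shape[1])));b=cv2.resize(b,(400,int(b.shape[0]*400/b.shape[1])))
o=np.zeros((max(a.shape[0],b.shape[0]),800,3),np.uint8);o[:a.shape[0],:400]=a;o[:b.shape[0],400:]=b
cv2.imwrite('pics/hook2.png',o)
E
```

```text
(no output)
```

View pics/hook2.png

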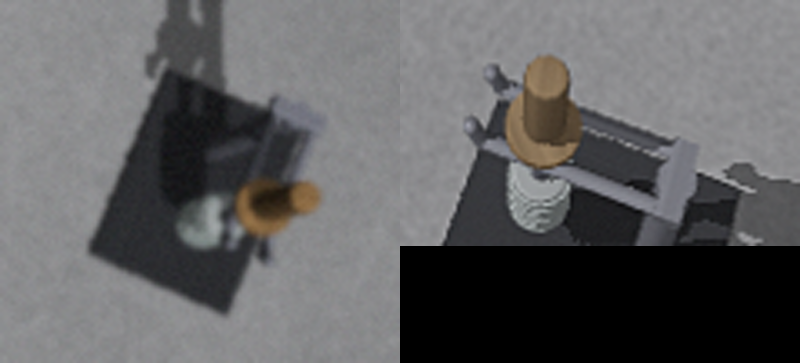

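The crop shows the brush collar resting on two prongs. Their turned-up ends are at lower-left in the top view and upper-left in the side view, and the post is on the opposite side. I'll fit the prong line, re-measure the pots with invalid depth dropped, and average the two views.

```bash
sed -i "s/    P=X\[m\]; P=P\[(P/    P=X[m\&(c['z_map']>0)]; P=P[(P/; s/        P=X\[m\]$/        P=X[m\&(c['z_map']>0)]/" h.py; sed -i "s/P=X\[m\]; P=P/P=X[m\&(c['z_map']>0)]; P=P/" h.py
cat >> h.py <<'E'
def go(x,y,z,yaw=None):
    s=manip.read_state(); R=Ro.from_euler('xyz',s['eef_rot']).as_matrix()
    d=R.T@(np.array([x,y,z])-s['eef_pos'])/1000
    t=0 if yaw is None else -((yaw-s['eef_rot'][2]+np.pi/2)%np.pi-np.pi/2)
    print('move',d.round(4),round(t,3))
E
python3 - <<'E'
from h import *
for n in('top','side'):
    c=cam(n); print(n)
    for p in pots(c): print('pot',*p)
    X=cloud(c); V=c['z_map']>0
    h=X[V&(X[...,2]>190)&(X[...,2]<240)&(abs(X[...,0]-495)<30)&(abs(X[...,1]+352)<30)]
    t=h[h[:,2]>227]; print('handle top',t.mean(0),cv2.minEnclosingCircle(t[:,:2].astype(np.float32)))
    print('handle circ',circ(h[h[:,2]<226]))
    P=X[V&(X[...,2]>155)&(X[...,2]<176)&(X[...,0]>450)&(X[...,0]<580)&(X[...,1]<-310)&(X[...,1]>-410)]
    b=t.mean(0)[:2]; P=P[np.hypot(*(P[:,:2]-b).T)>21]
    e=P[P[:,2]>169]; p=P[P[:,2]<165]
    print('ends',len(e),e.mean(0),'post side',len(p),cv2.minAreaRect(p[:,:2].astype(np.float32)),p.mean(0))
    f=cv2.fitLine(p[:,:2].astype(np.float32),cv2.DIST_L2,0,.01,.01).ravel(); print(f)
E
```

```text
top
pot [306. 147.] 91.1 (array([ 626.9, -148.1]), 37.6, 123) [ 588. -184.] [ 666. -109.]
pot [255. 149.] 111.4 (array([613.9, -19.1]), 37.7, 152) [575. -57.] [654.  20.]
pot [179. 160.] 71.2 (array([589.3, 170.1]), 37.7, 145) [550. 131.] [628. 209.]
handle top [ 493.50220886 -351.09192741  229.62685776] ((493.8492736816406, -351.09991455078125), 9.515167236328125)
handle circ (array([ 493.6, -351.8]), 9.5, 61)
ends 16 [ 466.17966845 -336.51769059  172.03464316] post side 253 ((513.0188598632812, -360.3255615234375), (36.49624252319336, 106.6142807006836), 66.71994018554688) [ 533.23245836 -367.47157379  159.67062307]
[ 9.096980e-01 -4.152704e-01  5.332325e+02 -3.674716e+02]
side
pot [273. 165.] 70.2 (array([592.7, 169.2]), 37.5, 113) [555. 128.] [632. 209.]
pot [299. 239.] 109.4 (array([617. , -20.4]), 37.8, 150) [579. -59.] [656.  20.]
handle top [ 496.98713142 -352.00177041  230.00921164] ((496.9226989746094, -351.4218444824219), 9.990774154663086)
handle circ (array([ 497.2, -351.4]), 9.7, 117)
ends 48 [ 468.7240139  -340.58258807  172.49011303] post side 628 ((516.8517456054688, -361.2794494628906), (36.73571014404297, 103.61316680908203), 67.12671661376953) [ 534.30861006 -369.15750655  160.01026546]
[ 9.198031e-01 -3.923803e-01  5.343086e+02 -3.691575e+02]
```

```bash
python3 - <<'E'
from h import *
go(495.3,-351.5,270)
E
```

```text
move [-0.5983 -0.6547 -0.0645] 0
```

Call:
move_arm(
  moves=[
    [-0.05,-0.055,-0.065,0],
    [-0.598,-0.655,-0.065,0],
    [-0.598,-0.655,-0.065,0],
    [-0.598,-0.655,-0.065,0],
    [-0.598,-0.655,-0.065,0],
    [-0.598,-0.655,-0.065,0],
    [-0.598,-0.655,-0.065,0],
    [-0.598,-0.655,-0.065,0],
    [-0.598,-0.655,-0.065,0],
    [-0.598,-0.655,-0.065,0],
    [-0.598,-0.655,-0.065,0],
    [-0.598,-0.655,-0.065,0],
  ],
  jaw=0.06,
)

```text
clock: 1.5
eef_pos: [407.6, -67.2, 259.5]
eef_rot: [3.141, 0.001, 2.697]
wrist_force: [0.1, 1.3, 0.4]
finger_gap: 60.0
finger_force: 0.0
```

```bash
python3 - <<'E'
from h import *
s=manip.read_state();print(s['eef_pos'],s['eef_rot'],s['joints'],s['clock'])
go(495.3,-351.5,270)
E
```

```text
[407.56339437 -67.2173036  259.48080846] [3.14136386e+00 8.15855308e-04 2.69743008e+00] [-2.52220129e-01 -5.49083338e-02  1.79253981e+00  6.99395960e-05
  1.40311666e+00 -1.37886562e+00] 1.5
move [-0.2014 -0.219  -0.0104] 0
```

Call:
move_arm(
  moves=[
    [-0.201,-0.219,-0.01,0],
    [-0.201,-0.219,-0.01,0],
    [-0.201,-0.219,-0.01,0],
    [-0.201,-0.219,-0.01,0],
    [-0.201,-0.219,-0.01,0],
    [-0.201,-0.219,-0.01,0],
    [-0.201,-0.219,-0.01,0],
    [-0.201,-0.219,-0.01,0],
    [-0.201,-0.219,-0.01,0],
    [-0.201,-0.219,-0.01,0],
    [-0.201,-0.219,-0.01,0],
  ],
)

```text
clock: 2.6
eef_pos: [495.1, -348.2, 269.8]
eef_rot: [-3.141, 0.001, 2.699]
wrist_force: [0.3, -0.3, 0.1]
finger_gap: 59.5
finger_force: 0.0
```

```bash
python3 - <<'E'
from h import *
go(495.3,-351.5,183)
c=cam('side'); cv2.imwrite('pics/s1.png',cv2.resize(c['frame'][230:,170:370],None,fx=3.5,fy=3.5))
E
```

```text
move [-0.0015 -0.0028  0.0868] 0
```

View pics/s1.png

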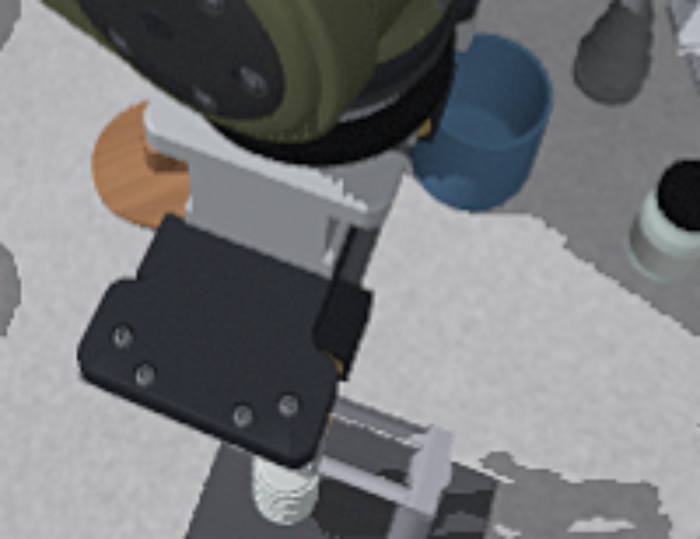

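The gripper is above the brush, whose head shows at (285,490) in the crop. I descend and close.

Call:
move_arm(
  moves=[
    [-0.001,-0.003,0.03,0],
    [-0.001,-0.003,0.06,0],
    [-0.001,-0.003,0.087,0],
    [-0.001,-0.003,0.087,0],
    [-0.001,-0.003,0.087,0],
  ],
)

```text
clock: 3.15
eef_pos: [494.9, -352.1, 183.2]
eef_rot: [-3.141, 0.001, 2.698]
wrist_force: [0.1, 0.3, 1.5]
finger_gap: 60.1
finger_force: 0.0
```

Call:
move_arm(
  moves=[
    [0,0,0,0],
    [0,0,0,0],
    [0,0,0,0],
    [0,0,0,0],
    [0,0,0,0],
    [0,0,0,0],
    [0,0,0,0],
    [0,0,0,0],
  ],
  jaw=0.0,
  squeeze=30,
)

```text
clock: 3.95
eef_pos: [494.6, -352.2, 182.2]
eef_rot: [3.142, 0.0, 2.698]
wrist_force: [0.3, 0.1, 1.0]
finger_gap: 19.4
finger_force: 30.0
```

```bash
python3 - <<'E'
from h import *
s=manip.read_state()['eef_pos'];print(s)
go(s[0],s[1],s[2]+26)
go(s[0]-.914*70,s[1]+.405*70,s[2]+26)
go(s[0]-.914*70,s[1]+.405*70,290)
E
```

```text
[ 494.63541704 -352.22410501  182.2017549 ]
move [-0.     0.    -0.026] 0
move [ 0.07   -0.0019 -0.026 ] 0
move [ 0.0699 -0.0019 -0.1078] 0
```

Call:
move_arm(
  moves=[
    [0,0,-0.014,0],
    [0,0,-0.027,0],
    [0,0,-0.027,0],
    [0.02,0,-0.027,0],
    [0.05,-0.001,-0.027,0],
    [0.075,-0.002,-0.027,0],
    [0.08,-0.002,-0.027,0],
    [0.08,-0.002,-0.027,0],
    [0.08,-0.002,-0.06,0],
    [0.08,-0.002,-0.1,0],
    [0.08,-0.002,-0.1,0],
  ],
)

```text
clock: 5.05
eef_pos: [423.3, -320.9, 287.2]
eef_rot: [-3.139, 0.008, 2.698]
wrist_force: [-0.7, -0.6, -0.8]
finger_gap: 19.3
finger_force: 30.0
```

```bash
python3 - <<'E'
from h import *
s=manip.read_state()['eef_pos']; print(s, manip.read_state()['joints'])
go(615.5,-19.7,s[2])
for n in('side','top'):
    c=cam(n); X=cloud(c); V=c['z_map']>0
    hsv=cv2.cvtColor(c['frame'],cv2.COLOR_BGR2HSV)
    k=V&(np.hypot(X[...,0]-s[0],X[...,1]-s[1])<40)&(X[...,2]>60)&(X[...,2]<s[2]-3)
    P=X[k]
    for a in range(100,280,15):
        Q=P[(P[:,2]>=a)&(P[:,2]<a+15)]
        if len(Q): print(n,a,len(Q),Q.mean(0).round(1),Q.min(0).round(),Q.max(0).round())
E
```

```text
[ 423.34259468 -320.8828227   287.15169664] [-7.17561024e-01  2.02693290e-01  1.45354099e+00  4.32530401e-05
  1.47732165e+00 -1.84480144e+00]
move [-0.0443  0.3545 -0.0004] 0
side 145 49 [ 428.6 -333.6  153.5] [ 411. -338.  148.] [ 443. -321.  160.]
side 160 73 [ 429.1 -333.3  167. ] [ 412. -338.  160.] [ 442. -323.  174.]
side 175 86 [ 428.8 -333.3  183.3] [ 412. -338.  176.] [ 443. -319.  190.]
side 190 300 [ 426.8 -324.8  199.2] [ 410. -337.  192.] [ 442. -306.  204.]
side 205 29 [ 426.8 -324.3  212.1] [ 421. -326.  205.] [ 431. -321.  220.]
side 220 21 [ 426.7 -324.6  226.7] [ 422. -326.  222.] [ 431. -322.  234.]
side 235 1 [ 428.2 -325.9  235. ] [ 428. -326.  235.] [ 428. -326.  235.]
side 265 249 [ 431.1 -328.4  271. ] [ 409. -339.  265.] [ 443. -308.  279.]
top 130 1 [ 419.  -308.2  144.5] [ 419. -308.  144.] [ 419. -308.  144.]
top 145 31 [ 422.2 -309.4  153.6] [ 408. -318.  145.] [ 437. -306.  159.]
top 160 20 [ 420.4 -308.8  166.6] [ 407. -317.  161.] [ 434. -304.  174.]
top 175 23 [ 418.4 -307.9  181.4] [ 407. -318.  175.] [ 432. -304.  189.]
top 190 105 [ 418.2 -315.2  196.5] [ 407. -331.  190.] [ 431. -303.  205.]
top 205 10 [ 422.6 -316.4  214.2] [ 420. -318.  207.] [ 426. -314.  220.]
top 220 3 [ 423.9 -316.   224.1] [ 422. -316.  223.] [ 426. -315.  226.]
top 250 9 [ 414.3 -308.8  263.6] [ 405. -322.  262.] [ 423. -303.  265.]
top 265 64 [ 413.5 -313.9  268.6] [ 405. -326.  266.] [ 423. -303.  280.]
```

Call:
move_arm(
  moves=[
    [-0.044,0.355,0,0],
    [-0.044,0.355,0,0],
    [-0.044,0.355,0,0],
    [-0.044,0.355,0,0],
    [-0.044,0.355,0,0],
    [-0.044,0.355,0,0],
    [-0.044,0.355,0,0],
    [-0.044,0.355,0,0],
    [-0.044,0.355,0,0],
    [-0.044,0.355,0,0],
    [-0.044,0.355,0,0],
  ],
)

```text
clock: 6.25
eef_pos: [613.3, -19.3, 281.9]
eef_rot: [-3.141, -0.0, 2.696]
wrist_force: [0.3, 0.3, -1.1]
finger_gap: 19.5
finger_force: 30.0
```

```bash
python3 - <<'E'
from h import *
s=manip.read_state();print(s['joints'])
go(615.5,-19.7,160)
for n in('top','side'):
    c=cam(n); print(n)
    for p in pots(c): print('pot',*p[:3])
cv2.imwrite('pics/s2.png',cv2.resize(c['frame'],(800,600)))
E
```

```text
[-9.10248162e-02  4.04771071e-01  1.20563375e+00 -1.65885819e-04
  1.53157830e+00 -1.21645688e+00]
move [-0.0022  0.0006  0.1219] 0
top
pot [313. 147.] 422.1 (array([ 520.4, -116.1]), 54.9, 20)
pot [180. 160.] 71.0 (array([589.1, 169.9]), 37.6, 119)
side
pot [273. 165.] 70.5 (array([592.7, 169.3]), 37.4, 114)
pot [300. 241.] 108.8 (array([617.3, -20.9]), 37.7, 152)
```

View pics/s2.png

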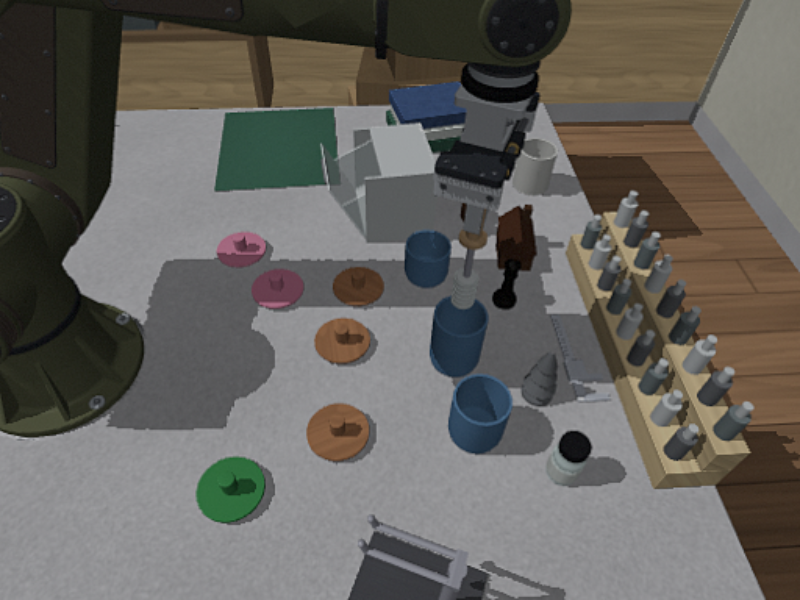

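The brush head at (465,290) hangs over the tall pot's mouth. I work it down, up and down.

Call:
move_arm(
  moves=[
    [-0.002,0,0.04,0],
    [-0.002,0,0.08,0],
    [-0.002,0,0.115,0],
    [-0.002,0,0.125,0],
    [-0.002,0,0.125,0],
    [-0.002,0,0.125,0],
    [-0.002,0,0.125,0],
  ],
)

```text
clock: 7.05
eef_pos: [616.3, -19.0, 159.3]
eef_rot: [3.14, 0.003, 2.698]
wrist_force: [-0.2, -0.3, 0.2]
finger_gap: 19.6
finger_force: 30.0
```

Call:
move_arm(
  moves=[
    [0,0,-0.04,0],
    [0,0,-0.078,0],
    [0,0,-0.078,0],
    [0,0,-0.078,0],
    [0,0,-0.04,0],
    [0,0,-0.005,0],
    [0,0,0,0],
    [0,0,0,0],
    [0,0,0,0],
    [0,0,0,0],
  ],
)

```text
clock: 8.05
eef_pos: [616.2, -18.9, 158.9]
eef_rot: [3.141, 0.002, 2.698]
wrist_force: [-0.7, -0.5, -0.9]
finger_gap: 19.6
finger_force: 30.0
```

Call:
move_arm(
  moves=[
    [0,0,-0.04,0],
    [0,0,-0.08,0],
    [0,0,-0.12,0],
    [0,0,-0.13,0],
    [0,0,-0.13,0],
  ],
)

```text
clock: 8.55
eef_pos: [615.9, -18.8, 289.5]
eef_rot: [3.14, 0.004, 2.698]
wrist_force: [0.6, -0.2, -0.7]
finger_gap: 19.9
finger_force: 30.0
```

```bash
python3 - <<'E'
from h import *
go(628.5,-148.7,285)
c=cam('top')
for p in pots(c): print('pot',*p[:3])
c=cam('side')
for p in pots(c): print('pot',*p[:3])
X=cloud(c);V=c['z_map']>0
m=cv2.inRange(cv2.cvtColor(c['frame'],cv2.COLOR_BGR2HSV),*BLUE)>0
P=X[m&V&(X[...,1]<-100)&(X[...,2]>84)&(X[...,2]<95)]; print(circ(P))
E
```

```text
move [-0.0671 -0.1119  0.0046] 0
pot [313. 147.] 574.9 (array([496.7, -65.7]), 3.0, 17)
pot [180. 160.] 70.9 (array([589. , 169.9]), 37.4, 120)
pot [273. 165.] 70.4 (array([592.8, 168.7]), 37.7, 119)
pot [300. 241.] 108.9 (array([617.3, -20.8]), 37.5, 149)
(array([ 630. , -149.5]), 37.7, 247)
```

Call:
move_arm(
  moves=[
    [-0.067,-0.112,0,0],
    [-0.067,-0.112,0,0],
    [-0.067,-0.112,0,0],
    [-0.067,-0.112,0,0],
    [-0.067,-0.112,0,0],
    [-0.067,-0.112,0,0],
  ],
)

```text
clock: 9.25
eef_pos: [627.8, -147.8, 286.3]
eef_rot: [-3.142, -0.001, 2.699]
wrist_force: [-0.0, 0.5, -1.2]
finger_gap: 19.4
finger_force: 30.0
```

```bash
python3 - <<'E'
from h import *
go(628.5,-148.7,155)
c=cam('side'); s=manip.read_state()['eef_pos']
X=cloud(c);V=c['z_map']>0
P=X[V&(np.hypot(X[...,0]-s[0],X[...,1]-s[1])<45)&(X[...,2]>125)&(X[...,2]<190)]
print(P.min(0),P.max(0))
E
```

```text
move [-0.0012 -0.0005  0.1313] 0
[ 613.00950067 -165.9243358   147.58559254] [ 645.07348624 -141.67584305  189.89905349]
```

Call:
move_arm(
  moves=[
    [-0.001,0,0.04,0],
    [-0.001,0,0.08,0],
    [-0.001,0,0.115,0],
    [-0.001,0,0.131,0],
    [-0.001,0,0.131,0],
    [-0.001,0,0.131,0],
    [-0.001,0,0.131,0],
  ],
)

```text
clock: 10.0
eef_pos: [629.4, -148.9, 157.9]
eef_rot: [3.141, 0.002, 2.698]
wrist_force: [-0.5, 0.5, -1.0]
finger_gap: 19.5
finger_force: 30.0
```

Call:
move_arm(
  moves=[
    [0,0,-0.03,0],
    [0,0,-0.062,0],
    [0,0,-0.062,0],
    [0,0,-0.062,0],
    [0,0,-0.03,0],
    [0,0,-0.005,0],
    [0,0,0,0],
    [0,0,0,0],
    [0,0,0,0],
    [0,0,0,0],
  ],
)

```text
clock: 11.0
eef_pos: [629.3, -149.3, 157.5]
eef_rot: [3.141, 0.002, 2.698]
wrist_force: [-0.6, 0.0, -0.4]
finger_gap: 19.3
finger_force: 30.0
```

Call:
move_arm(
  moves=[
    [0,0,-0.04,0],
    [0,0,-0.08,0],
    [0,0,-0.12,0],
    [0,0,-0.13,0],
    [0,0,-0.13,0],
  ],
)

```text
clock: 11.5
eef_pos: [629.2, -149.3, 288.4]
eef_rot: [3.141, 0.004, 2.698]
wrist_force: [0.5, -0.2, -1.3]
finger_gap: 19.5
finger_force: 30.0
```

```bash
python3 - <<'E'
from h import *
go(591,169.6,285)
E
```

```text
move [0.1714 0.2716 0.0029] 0
```

Call:
move_arm(
  moves=[
    [0.171,0.272,0,0],
    [0.171,0.272,0,0],
    [0.171,0.272,0,0],
    [0.171,0.272,0,0],
    [0.171,0.272,0,0],
    [0.171,0.272,0,0],
    [0.171,0.272,0,0],
    [0.171,0.272,0,0],
    [0.171,0.272,0,0],
    [0.171,0.272,0,0],
  ],
)

```text
clock: 12.5
eef_pos: [591.3, 168.7, 285.4]
eef_rot: [-3.141, -0.001, 2.697]
wrist_force: [-0.0, -0.6, -1.2]
finger_gap: 19.3
finger_force: 30.0
```

```bash
python3 - <<'E'
from h import *
go(591,169.6,153.5)
c=cam('side')
for p in pots(c): print('pot',*p[:3])
E
```

```text
move [0.0005 0.0008 0.1319] 0
pot [273. 165.] 70.5 (array([592.9, 168.8]), 37.6, 112)
pot [299. 239.] 109.2 (array([617.3, -20.5]), 37.6, 184)
```

Call:
move_arm(
  moves=[
    [0,0.001,0.04,0],
    [0,0.001,0.08,0],
    [0,0.001,0.115,0],
    [0,0.001,0.132,0],
    [0,0.001,0.132,0],
    [0,0.001,0.132,0],
    [0,0.001,0.132,0],
  ],
)

```text
clock: 13.25
eef_pos: [592.3, 170.5, 155.8]
eef_rot: [3.14, 0.002, 2.697]
wrist_force: [-0.2, -0.7, -0.0]
finger_gap: 19.9
finger_force: 30.0
```

Call:
move_arm(
  moves=[
    [0,0,-0.025,0],
    [0,0,-0.043,0],
    [0,0,-0.043,0],
    [0,0,-0.043,0],
    [0,0,-0.02,0],
    [0,0,-0.005,0],
    [0,0,0,0],
    [0,0,0,0],
    [0,0,0,0],
    [0,0,0,0],
  ],
)

```text
clock: 14.25
eef_pos: [591.9, 170.9, 154.9]
eef_rot: [3.141, 0.001, 2.698]
wrist_force: [-0.2, -0.3, 0.6]
finger_gap: 19.6
finger_force: 30.0
```

Call:
move_arm(
  moves=[
    [0,0,-0.04,0],
    [0,0,-0.08,0],
    [0,0,-0.12,0],
    [0,0,-0.165,0],
    [0,0,-0.165,0],
  ],
)

```text
clock: 14.75
eef_pos: [592.7, 171.1, 326.5]
eef_rot: [3.135, 0.009, 2.698]
wrist_force: [1.0, -0.5, -1.1]
finger_gap: 19.6
finger_force: 30.0
```

```bash
python3 - <<'E'
from h import *
s=manip.read_state(); print(s['joints'])
go(460,300,320)
go(472,331,320)
E
```

```text
[ 2.21706036e-01  3.96187810e-01  1.11769130e+00  2.84346933e-05
  1.61672264e+00 -9.05347830e-01]
move [0.1752 0.0594 0.0054] 0
move [0.1777 0.0926 0.0056] 0
```

Call:
move_arm(
  moves=[
    [0.178,0.093,0.006,0],
    [0.178,0.093,0.006,0],
    [0.178,0.093,0.006,0],
    [0.178,0.093,0.006,0],
    [0.178,0.093,0.006,0],
    [0.178,0.093,0.006,0],
    [0.178,0.093,0.006,0],
    [0.178,0.093,0.006,0],
    [0.178,0.093,0.006,0],
  ],
)

```text
clock: 15.65
eef_pos: [471.4, 330.4, 313.0]
eef_rot: [-3.141, -0.0, 2.696]
wrist_force: [1.1, 0.2, -1.0]
finger_gap: 19.4
finger_force: 30.0
```

```bash
python3 - <<'E'
from h import *
go(472,331,228);go(486,332,228);go(486,332,182)
c=cam('side'); cv2.imwrite('pics/s3.png',cv2.resize(c['frame'][50:180,190:340],None,fx=4.5,fy=4.5))
E
```

```text
move [-0.0002  0.0008  0.085 ] 0
move [-0.0124  0.0078  0.085 ] 0
move [-0.0124  0.0078  0.131 ] 0
```

View pics/s3.png

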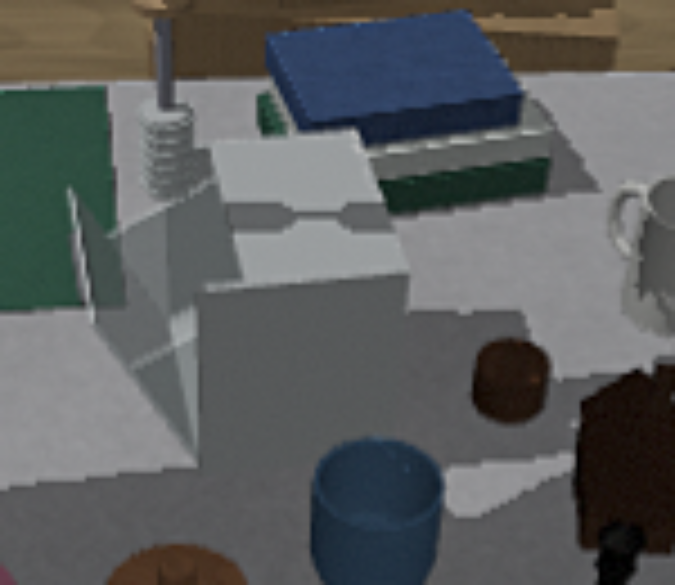

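The brush head at (168,150) hangs over the mouth, between the panel at (85,250) and the top plate. I lower it in.

Call:
move_arm(
  moves=[
    [0,0.001,0.04,0],
    [0,0.001,0.08,0],
    [0,0.001,0.085,0],
    [0,0.001,0.085,0],
    [-0.012,0.008,0.085,0],
    [-0.012,0.008,0.085,0],
    [-0.012,0.008,0.105,0],
    [-0.012,0.008,0.125,0],
    [-0.012,0.008,0.131,0],
    [-0.012,0.008,0.131,0],
  ],
)

```text
clock: 16.7
eef_pos: [485.0, 333.4, 182.7]
eef_rot: [3.142, 0.0, 2.698]
wrist_force: [-0.7, 0.1, -1.1]
finger_gap: 19.7
finger_force: 30.0
```

Call:
move_arm(
  moves=[
    [0,0,0,0],
    [0,0,0,0],
    [0,0,0,0],
    [0,0,0,0],
    [0,0,0,0],
    [0,0,0,0],
  ],
  jaw=0.05,
)

```text
clock: 17.3
eef_pos: [485.0, 333.3, 182.2]
eef_rot: [3.142, 0.0, 2.698]
wrist_force: [0.7, 0.6, 0.5]
finger_gap: 49.9
finger_force: 0.0
```

Call:
move_arm(
  moves=[
    [0,0,-0.04,0],
    [0,0,-0.08,0],
    [0,0,-0.1,0],
    [0,0,-0.12,0],
    [0,0,-0.12,0],
  ],
)

```text
clock: 17.8
eef_pos: [485.6, 333.6, 304.7]
eef_rot: [3.138, 0.002, 2.698]
wrist_force: [-0.5, 0.0, -0.1]
finger_gap: 49.9
finger_force: 0.0
```

```bash
python3 - <<'E'
from h import *
c=cam('side'); cv2.imwrite('pics/s4.png',cv2.resize(c['frame'][50:180,190:340],None,fx=4.5,fy=4.5))
for p in lids(c): print(*p[:5])
for p in pots(c): print('pot',*p[:3])
go(432,-143.6,290)
E
```

```text
[255.  22.] 24.0 142.1 disc (array([ 539.9, 1113.2]), 170.5, 252)
[229. 183.] 14.0 44.7 disc (array([469.3, 134.2]), 42.8, 73)
[219. 218.] 13.9 44.7 disc (array([440.8,  17.4]), 42.9, 88)
[231. 270.] 13.8 44.2 disc (array([ 467. , -129.4]), 43.0, 103)
pot [273. 165.] 70.0 (array([592.4, 168.9]), 37.7, 128)
pot [299. 239.] 109.2 (array([617.5, -20.3]), 37.8, 204)
move [-0.1567 -0.4537  0.0121] 0
```

View pics/s4.png

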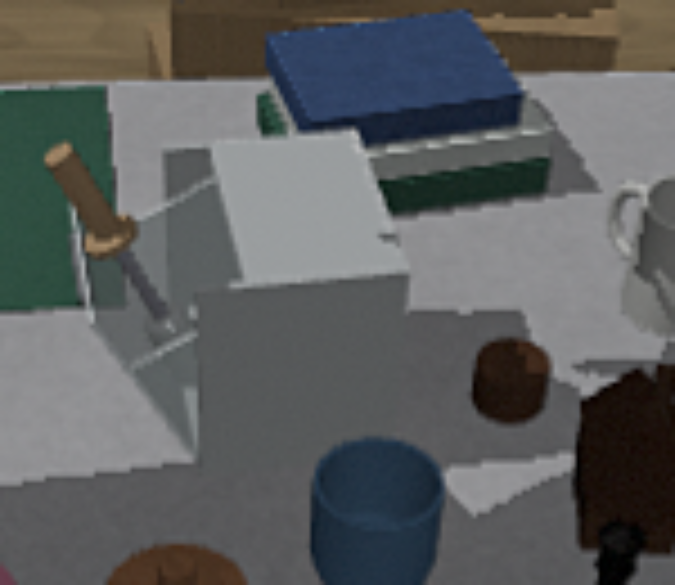

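The brush leans on the front panel with its head inside the bin, handle at (80,190) in the crop. One lid has been knocked to about (466,-129) mm. Now the first lid: the wooden one at (468,135) mm, for the low pot.

```bash
python3 - <<'E'
from h import *
c=cam('top')
for p in lids(c): print(*p[:5])
for p in pots(c): print('pot',*p[:3])
go(468,134.8,290);go(468,134.8,100)
E
```

```text
[194. 210.] 14.0 45.4 disc (array([466.9, 135. ]), 42.2, 89)
[296. 213.] 14.2 46.6 disc (array([ 464.4, -128.2]), 42.6, 70)
[239. 222.] 13.9 48.2 disc (array([438.4,  18.6]), 42.3, 91)
[ 98. 223.] 155.7 197.0 disc (array([422.1, 334.1]), 21.4, 49)
pot [306. 147.] 90.9 (array([ 626.9, -148.1]), 37.7, 130)
pot [255. 149.] 111.3 (array([613.9, -19.1]), 37.6, 147)
pot [179. 160.] 70.9 (array([589.2, 170.1]), 37.6, 134)
move [-0.0699 -0.1865  0.0114] 0
move [-0.07   -0.1865  0.2014] 0
```

Call:
move_arm(
  moves=[
    [-0.07,-0.186,0.011,0],
    [-0.07,-0.186,0.011,0],
    [-0.07,-0.186,0.011,0],
    [-0.07,-0.186,0.011,0],
    [-0.07,-0.186,0.06,0],
    [-0.07,-0.186,0.11,0],
    [-0.07,-0.186,0.16,0],
    [-0.07,-0.186,0.201,0],
    [-0.07,-0.186,0.201,0],
    [-0.07,-0.186,0.201,0],
  ],
)

```text
clock: 18.9
eef_pos: [468.2, 135.3, 101.4]
eef_rot: [-3.141, -0.001, 2.698]
wrist_force: [0.6, 0.3, 0.6]
finger_gap: 50.2
finger_force: 0.0
```

```bash
python3 - <<'E'
from h import *
go(468,134.8,19)
E
```

```text
move [-0.0001 -0.0004  0.0824] 0
```

Call:
move_arm(
  moves=[
    [0,0,0.03,0],
    [0,0,0.06,0],
    [0,0,0.078,0],
    [0,0,0.082,0],
    [0,0,0.082,0],
    [0,0,0.082,0],
  ],
)

```text
clock: 19.5
eef_pos: [469.5, 135.5, 21.0]
eef_rot: [3.14, 0.002, 2.698]
wrist_force: [0.3, -0.6, 0.2]
finger_gap: 49.9
finger_force: 0.0
```

Call:
move_arm(
  moves=[
    [0,0,0,0],
    [0,0,0,0],
    [0,0,0,0],
    [0,0,0,0],
    [0,0,0,0],
    [0,0,0,0],
    [0,0,0,0],
  ],
  jaw=0.0,
  squeeze=25,
)

```text
clock: 20.2
eef_pos: [468.5, 135.3, 19.3]
eef_rot: [3.141, 0.0, 2.698]
wrist_force: [-1.1, -0.1, 5.9]
finger_gap: 21.3
finger_force: 25.0
```

Call:
move_arm(
  moves=[
    [0,0,-0.03,0],
    [0,0,-0.07,0],
    [0,0,-0.11,0],
    [0,0,-0.11,0],
    [0,0,-0.11,0],
  ],
)

```text
clock: 20.7
eef_pos: [468.4, 135.3, 129.1]
eef_rot: [3.141, 0.001, 2.698]
wrist_force: [-0.2, 0.2, -0.8]
finger_gap: 21.2
finger_force: 25.0
```

```bash
python3 - <<'E'
from h import *
s=manip.read_state()['eef_pos']; go(591,169.7,s[2])
c=cam('side'); X=cloud(c); V=c['z_map']>0
P=X[V&(np.hypot(X[...,0]-s[0],X[...,1]-s[1])<55)&(X[...,2]>95)&(X[...,2]<125)]
P=P[abs(P[:,2]-np.median(P[:,2]))<6]
print(len(P),np.median(P[:,2]),P.min(0),P.max(0))
A=np.c_[P[:,:2],np.ones(len(P))]; print(np.linalg.lstsq(A,P[:,2],rcond=None)[0])
m=np.zeros(V.shape,np.uint8)
for mm,st,ce in blobs(c,*WOOD): print(st,ce)
cv2.imwrite('pics/s5.png',cv2.resize(c['frame'][80:230,180:340],None,fx=4,fy=4))
E
```

```text
move [-0.0959  0.0837  0.0001] 0
504 123.42524543479533 [425.17072463  88.30894723 118.66752354] [513.3798371  171.06879494 124.9589481 ]
[8.89777554e-04 8.68904945e-03 1.21741389e+02]
[243   0  12  35 220] [247.99545455  16.72272727]
[315  26  12  22  95] [320.36842105  36.74736842]
[262  45  39  10  82] [284.02439024  51.18292683]
[38 55 13 16 62] [43.11290323 63.24193548]
[  354    78   158   306 14850] [459.7240404  202.34626263]
[319 133  15  26 264] [325.38257576 144.89772727]
[211 142  35  24 531] [228.01506591 155.14124294]
[201 204  36  28 778] [218.57583548 217.67095116]
[481 223  16   9  67] [488.07462687 226.2238806 ]
[ 212  252   39   36 1073] [230.78844362 269.47716682]
```

View pics/s5.png

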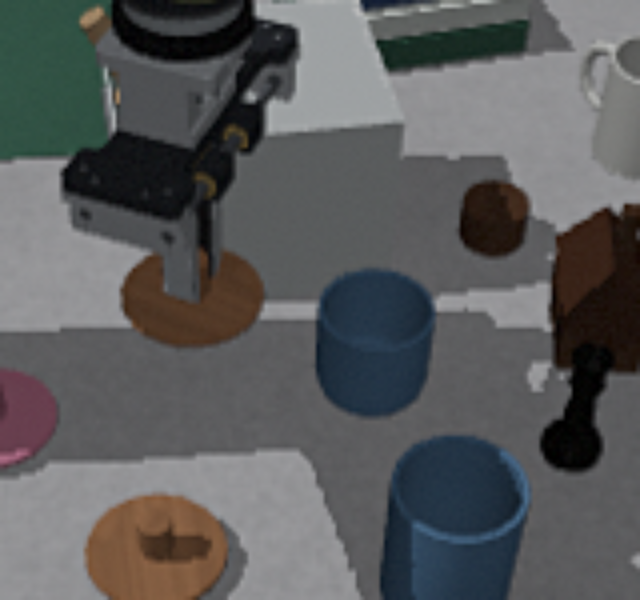

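The lid hangs level in the gripper at (195,295). On to the low pot.

Call:
move_arm(
  moves=[
    [-0.096,0.084,0,0],
    [-0.096,0.084,0,0],
    [-0.096,0.084,0,0],
    [-0.096,0.084,0,0],
    [-0.096,0.084,0,0],
    [-0.096,0.084,0,0],
  ],
)

```text
clock: 21.35
eef_pos: [590.1, 169.6, 128.1]
eef_rot: [-3.14, -0.002, 2.698]
wrist_force: [0.2, -0.2, -0.1]
finger_gap: 21.1
finger_force: 25.0
```

```bash
python3 - <<'E'
from h import *
s=manip.read_state()['eef_pos']; go(591,169.7,81)
for n in('side','top'):
    c=cam(n)
    for p in pots(c): print('pot',*p[:3])
    if n=='side':
        X=cloud(c); V=c['z_map']>0
        P=X[V&(np.hypot(X[...,0]-s[0],X[...,1]-s[1])<55)&(X[...,2]>115)&(X[...,2]<126)]
        print(P.min(0),P.max(0))
E
```

```text
move [-0.0008  0.0005  0.0471] 0
pot [273. 168.] 69.6 (array([592.9, 168.3]), 37.4, 83)
pot [299. 239.] 109.3 (array([617.3, -20.6]), 37.8, 179)
[547.6471281  123.70955818 117.16061921] [635.37879115 211.17580059 125.67269984]
pot [306. 147.] 90.9 (array([ 627.1, -148.2]), 37.7, 131)
pot [255. 149.] 110.9 (array([613.9, -19. ]), 37.7, 149)
```

Call:
move_arm(
  moves=[
    [-0.001,0.001,0.02,0],
    [-0.001,0.001,0.035,0],
    [-0.001,0.001,0.042,0],
    [-0.001,0.001,0.046,0],
    [-0.001,0.001,0.047,0],
    [-0.001,0.001,0.047,0],
    [-0.001,0.001,0.047,0],
  ],
)

```text
clock: 22.15
eef_pos: [592.7, 170.4, 82.7]
eef_rot: [3.141, 0.001, 2.698]
wrist_force: [0.2, -0.9, -0.7]
finger_gap: 20.9
finger_force: 25.0
```

Call:
move_arm(
  moves=[
    [0,0,0,0],
    [0,0,0,0],
    [0,0,0,0],
    [0,0,0,0],
    [0,0,0,0],
  ],
  jaw=0.05,
)

```text
clock: 22.65
eef_pos: [592.5, 170.4, 82.2]
eef_rot: [3.142, 0.0, 2.698]
wrist_force: [1.1, -0.3, 0.2]
finger_gap: 49.6
finger_force: 0.0
```

Call:
move_arm(
  moves=[
    [0,0,-0.04,0],
    [0,0,-0.08,0],
    [0,0,-0.1,0],
    [0,0,-0.1,0],
  ],
)

```text
clock: 23.05
eef_pos: [593.6, 170.7, 185.5]
eef_rot: [3.138, 0.004, 2.698]
wrist_force: [-1.1, -0.3, -0.3]
finger_gap: 49.8
finger_force: 0.0
```

```bash
cat >> h.py <<'E'
def disc(c,x,y,z):
    X=cloud(c); V=c['z_map']>0
    P=X[V&(np.hypot(X[...,0]-x,X[...,1]-y)<60)&(abs(X[...,2]-z)<8)]
    if len(P)<50: return len(P)
    A=np.c_[P[:,:2],np.ones(len(P))]; f=np.linalg.lstsq(A,P[:,2],rcond=None)[0]
    h=cv2.convexHull(P[:,:2].astype(np.float32))[:,0]
    return len(P),'z',round(float(np.median(P[:,2])),1),'tilt',f[:2].round(3),circ(h)
E
python3 - <<'E'
from h import *
go(439.5,18,200);go(439.5,18,100)
c=cam('side'); print(disc(c,591,169,76))
for p in lids(c): print(*p[:5])
c=cam('top'); print(disc(c,591,169,76))
for p in lids(c): print(*p[:5])
E
```

```text
move [ 0.0735 -0.204  -0.0155] 0
move [ 0.074  -0.2043  0.0845] 0
(563, 'z', 75.9, 'tilt', array([0.003, 0.012]), (array([593.7, 169.1]), 44.4, 26))
[274. 156.] 76.2 106.7 disc (array([592.9, 168.6]), 43.1, 58)
[219. 218.] 13.9 44.5 disc (array([440.7,  17.4]), 42.8, 88)
[231. 269.] 13.8 44.7 disc (array([ 466.9, -129.4]), 43.0, 104)
0
[296. 213.] 14.1 46.6 disc (array([ 464.5, -128.2]), 42.5, 74)
[239. 222.] 14.0 46.2 disc (array([438.4,  18.5]), 42.3, 92)
[ 98. 223.] 154.5 197.8 disc (array([422.2, 333.9]), 21.4, 50)
```

Low pot: the lid is seated flat (disc top at 76 mm, level) and centred within 1 mm. The second lid goes from (439.5,18) mm to the tall pot.

Call:
move_arm(
  moves=[
    [0.074,-0.204,-0.015,0],
    [0.074,-0.204,-0.015,0],
    [0.074,-0.204,-0.015,0],
    [0.074,-0.204,-0.015,0],
    [0.074,-0.204,-0.015,0],
    [0.074,-0.204,0.03,0],
    [0.074,-0.204,0.08,0],
    [0.074,-0.204,0.085,0],
    [0.074,-0.204,0.085,0],
    [0.074,-0.204,0.085,0],
  ],
)

```text
clock: 24.15
eef_pos: [438.9, 18.0, 98.7]
eef_rot: [3.141, 0.001, 2.698]
wrist_force: [-0.2, -0.4, 0.3]
finger_gap: 50.6
finger_force: 0.0
```

```bash
python3 - <<'E'
from h import *
go(439.5,18,19)
E
```

```text
move [-0.0004  0.0002  0.0797] 0
```

Call:
move_arm(
  moves=[
    [0,0,0.03,0],
    [0,0,0.06,0],
    [0,0,0.076,0],
    [0,0,0.08,0],
    [0,0,0.08,0],
    [0,0,0.08,0],
  ],
)

```text
clock: 24.75
eef_pos: [439.1, 17.9, 18.6]
eef_rot: [3.141, 0.002, 2.698]
wrist_force: [-0.3, -0.1, 0.4]
finger_gap: 50.2
finger_force: 0.0
```

Call:
move_arm(
  moves=[
    [0,0,0,0],
    [0,0,0,0],
    [0,0,0,0],
    [0,0,0,0],
    [0,0,0,0],
    [0,0,0,0],
    [0,0,0,0],
  ],
  jaw=0.0,
)

```text
clock: 25.45
eef_pos: [438.2, 17.9, 17.3]
eef_rot: [3.141, 0.0, 2.698]
wrist_force: [-1.8, 0.9, 5.0]
finger_gap: 21.5
finger_force: 25.0
```

Call:
move_arm(
  moves=[
    [0,0,-0.03,0],
    [0,0,-0.07,0],
    [0,0,-0.11,0],
    [0,0,-0.145,0],
    [0,0,-0.145,0],
    [0,0,-0.145,0],
  ],
)

```text
clock: 26.05
eef_pos: [438.0, 17.9, 161.9]
eef_rot: [3.141, 0.0, 2.698]
wrist_force: [-0.3, 0.5, -0.6]
finger_gap: 21.3
finger_force: 25.0
```

```bash
python3 - <<'E'
from h import *
s=manip.read_state()['eef_pos']; go(615.5,-19.7,s[2])
c=cam('side'); print(disc(c,s[0],s[1],s[2]-5.5))
for p in pots(c): print('pot',*p[:3])
c=cam('top')
for p in pots(c): print('pot',*p[:3])
E
```

```text
move [-1.765e-01  4.230e-02  1.000e-04] 0
(702, 'z', 158.2, 'tilt', array([0.001, 0.01 ]), (array([439.9,  16.6]), 44.7, 28))
pot [272. 174.] 62.9 (array([592.6, 169. ]), 38.5, 33)
pot [299. 239.] 109.3 (array([617.4, -20.5]), 37.6, 184)
pot [306. 147.] 90.8 (array([ 626.8, -148.1]), 37.6, 127)
pot [255. 150.] 111.7 (array([613.7, -19.2]), 37.7, 139)
```

Call:
move_arm(
  moves=[
    [-0.177,0.042,0,0],
    [-0.177,0.042,0,0],
    [-0.177,0.042,0,0],
    [-0.177,0.042,0,0],
    [-0.177,0.042,0,0],
    [-0.177,0.042,0,0],
    [-0.177,0.042,0,0],
  ],
)

```text
clock: 26.85
eef_pos: [615.0, -19.9, 161.3]
eef_rot: [-3.141, -0.002, 2.698]
wrist_force: [-0.4, -0.1, -1.8]
finger_gap: 21.3
finger_force: 25.0
```

```bash
python3 - <<'E'
from h import *
s=manip.read_state()['eef_pos']; go(615.5,-19.7,119)
c=cam('side'); print(disc(c,s[0],s[1],s[2]-4))
E
```

```text
move [-0.0005  0.0004  0.0423] 0
(714, 'z', 157.8, 'tilt', array([0.006, 0.016]), (array([616.7, -21.7]), 44.3, 30))
```

Call:
move_arm(
  moves=[
    [0,0.001,0.02,0],
    [0,0.001,0.032,0],
    [0,0.001,0.038,0],
    [0,0.001,0.041,0],
    [0,0.001,0.042,0],
    [0,0.001,0.042,0],
    [0,0.001,0.042,0],
  ],
)

```text
clock: 27.6
eef_pos: [616.6, -19.3, 120.6]
eef_rot: [3.141, 0.001, 2.698]
wrist_force: [-0.3, -0.4, -0.9]
finger_gap: 21.6
finger_force: 25.0
```

Call:
move_arm(
  moves=[
    [0,0,0,0],
    [0,0,0,0],
    [0,0,0,0],
    [0,0,0,0],
    [0,0,0,0],
  ],
  jaw=0.05,
)

```text
clock: 28.1
eef_pos: [616.4, -19.2, 120.2]
eef_rot: [3.142, 0.0, 2.698]
wrist_force: [-0.3, -0.6, 0.2]
finger_gap: 49.8
finger_force: 0.0
```

Call:
move_arm(
  moves=[
    [0,0,-0.04,0],
    [0,0,-0.08,0],
    [0,0,-0.1,0],
    [0,0,-0.1,0],
  ],
)

```text
clock: 28.5
eef_pos: [617.4, -19.3, 223.4]
eef_rot: [3.14, 0.005, 2.698]
wrist_force: [0.8, -0.2, -0.9]
finger_gap: 50.0
finger_force: 0.0
```

```bash
python3 - <<'E'
from h import *
go(465.7,-128.8,215);go(465.7,-128.8,100)
c=cam('side'); print(disc(c,615.5,-20,116))
for p in lids(c): print(*p[:5])
E
```

```text
move [ 0.09   -0.164   0.0076] 0
move [ 0.0906 -0.1642  0.1226] 0
(883, 'z', 116.1, 'tilt', array([0.003, 0.008]), (array([618.3, -20.4]), 44.8, 27))
[327. 145.] 65.4 328.8 disc (array([734.4, 225.1]), 41.4, 55)
[273. 157.] 76.4 106.6 disc (array([592.5, 168. ]), 42.6, 51)
[295. 201.] 116.3 146.7 disc (array([617.6, -21.2]), 43.3, 91)
[231. 269.] 13.8 44.3 disc (array([ 466.9, -129.4]), 43.0, 102)
```

Tall pot's lid is seated (disc top at 116 mm, level, centred). The third lid, now at (465.7,-128.8) mm, goes to the mid pot.

Call:
move_arm(
  moves=[
    [0.09,-0.164,0.008,0],
    [0.09,-0.164,0.008,0],
    [0.09,-0.164,0.008,0],
    [0.09,-0.164,0.008,0],
    [0.09,-0.164,0.04,0],
    [0.09,-0.164,0.08,0],
    [0.09,-0.164,0.123,0],
    [0.09,-0.164,0.123,0],
    [0.09,-0.164,0.123,0],
  ],
)

```text
clock: 29.45
eef_pos: [464.4, -128.6, 97.1]
eef_rot: [-3.141, -0.002, 2.698]
wrist_force: [0.7, -0.2, 0.1]
finger_gap: 49.9
finger_force: 0.0
```

```bash
python3 - <<'E'
from h import *
go(465.7,-128.8,19)
E
```

```text
move [-0.0014  0.0004  0.0781] 0
```

Call:
move_arm(
  moves=[
    [-0.001,0,0.03,0],
    [-0.001,0,0.06,0],
    [-0.001,0,0.074,0],
    [-0.001,0,0.078,0],
    [-0.001,0,0.078,0],
    [-0.001,0,0.078,0],
  ],
)

```text
clock: 30.05
eef_pos: [466.5, -129.4, 20.7]
eef_rot: [3.141, 0.002, 2.698]
wrist_force: [0.3, 0.5, -1.1]
finger_gap: 50.0
finger_force: 0.0
```

Call:
move_arm(
  moves=[
    [0,0,0,0],
    [0,0,0,0],
    [0,0,0,0],
    [0,0,0,0],
    [0,0,0,0],
    [0,0,0,0],
    [0,0,0,0],
  ],
  jaw=0.0,
)

```text
clock: 30.75
eef_pos: [465.7, -129.2, 19.3]
eef_rot: [3.142, 0.0, 2.698]
wrist_force: [-1.2, 0.3, 5.3]
finger_gap: 21.7
finger_force: 25.0
```

Call:
move_arm(
  moves=[
    [0,0,-0.03,0],
    [0,0,-0.07,0],
    [0,0,-0.11,0],
    [0,0,-0.13,0],
    [0,0,-0.13,0],
    [0,0,-0.13,0],
  ],
)

```text
clock: 31.35
eef_pos: [465.3, -129.0, 148.3]
eef_rot: [-3.141, -0.001, 2.698]
wrist_force: [0.0, -0.4, -1.5]
finger_gap: 21.1
finger_force: 25.0
```

```bash
python3 - <<'E'
from h import *
s=manip.read_state()['eef_pos']; go(628.6,-148.8,s[2])
c=cam('side'); print(disc(c,s[0],s[1],s[2]-4))
c=cam('top')
for p in pots(c): print('pot',*p[:3])
E
```

```text
move [-1.56e-01  5.23e-02 -1.00e-04] 0
(788, 'z', 142.6, 'tilt', array([-0.002,  0.013]), (array([ 466.2, -129.9]), 44.5, 28))
pot [306. 147.] 90.9 (array([ 626.8, -148.2]), 37.4, 118)
pot [252. 166.] 73.6 (array([615.7, -19.8]), 41.2, 8)
```

Call:
move_arm(
  moves=[
    [-0.156,0.052,0,0],
    [-0.156,0.052,0,0],
    [-0.156,0.052,0,0],
    [-0.156,0.052,0,0],
    [-0.156,0.052,0,0],
    [-0.156,0.052,0,0],
  ],
)

```text
clock: 32.05
eef_pos: [627.9, -149.0, 147.4]
eef_rot: [-3.141, -0.003, 2.698]
wrist_force: [0.3, 0.1, -0.8]
finger_gap: 21.0
finger_force: 25.0
```

```bash
python3 - <<'E'
from h import *
s=manip.read_state()['eef_pos']; go(628.6,-148.8,101)
c=cam('side'); print(disc(c,s[0],s[1],s[2]-5.5))
X=cloud(c);V=c['z_map']>0
m=cv2.inRange(cv2.cvtColor(c['frame'],cv2.COLOR_BGR2HSV),*BLUE)>0
P=X[m&V&(X[...,1]<-100)&(X[...,2]>84)&(X[...,2]<95)]; print(circ(P))
E
```

```text
move [-0.0007  0.0005  0.0464] 0
(584, 'z', 141.8, 'tilt', array([0.002, 0.013]), (array([ 628.5, -150. ]), 44.4, 22))
(array([ 630.1, -149.4]), 37.8, 131)
```

Call:
move_arm(
  moves=[
    [-0.001,0.001,0.02,0],
    [-0.001,0.001,0.035,0],
    [-0.001,0.001,0.042,0],
    [-0.001,0.001,0.045,0],
    [-0.001,0.001,0.046,0],
    [-0.001,0.001,0.046,0],
    [-0.001,0.001,0.046,0],
  ],
)

```text
clock: 32.8
eef_pos: [630.4, -148.8, 103.7]
eef_rot: [3.141, 0.001, 2.698]
wrist_force: [0.3, 0.7, -0.5]
finger_gap: 21.3
finger_force: 25.0
```

Call:
move_arm(
  moves=[
    [0,0,0,0],
    [0,0,0,0],
    [0,0,0,0],
    [0,0,0,0],
    [0,0,0,0],
  ],
  jaw=0.05,
)

```text
clock: 33.3
eef_pos: [630.2, -148.7, 103.1]
eef_rot: [3.142, 0.0, 2.698]
wrist_force: [0.7, -0.1, -0.7]
finger_gap: 50.0
finger_force: 0.0
```

Call:
move_arm(
  moves=[
    [0,0,-0.04,0],
    [0,0,-0.08,0],
    [0,0,-0.13,0],
    [0,0,-0.15,0],
    [0.1,-0.1,-0.15,0],
    [0.15,-0.12,-0.15,0],
    [0.15,-0.12,-0.15,0],
    [0.15,-0.12,-0.15,0],
    [0.15,-0.12,-0.15,0],
    [0.15,-0.12,-0.15,0],
    [0.15,-0.12,-0.15,0],
  ],
)

```text
clock: 34.4
eef_pos: [444.0, -192.6, 253.2]
eef_rot: [3.142, 0.0, 2.698]
wrist_force: [0.4, -0.4, -0.5]
finger_gap: 50.0
finger_force: 0.0
```

```bash
python3 - <<'E'
from h import *
c=cam('side')
for q in((628.6,-149,96),(615.5,-20,116),(591,169,76)): print(disc(c,*q))
cv2.imwrite('pics/fin.png',cv2.resize(c['frame'],(800,600)))
c=cam('top')
for q in((628.6,-149,96),(615.5,-20,116),(591,169,76)): print(disc(c,*q))
X=cloud(c);V=c['z_map']>0
hsv=cv2.cvtColor(c['frame'],cv2.COLOR_BGR2HSV)
P=X[V&(X[...,0]>390)&(X[...,0]<530)&(X[...,1]>275)&(X[...,1]<390)&(hsv[...,1]<40)]
k=[(x.round()) for x in P[(P[:,2]>40)&(P[:,2]<115)&(abs(P[:,1]-333)<25)][::12]]; print(k)
E
```

```text
(1171, 'z', 95.9, 'tilt', array([0.002, 0.003]), (array([ 631.2, -149.2]), 44.9, 28))
(880, 'z', 116.0, 'tilt', array([0.004, 0.008]), (array([618.6, -20.3]), 44.7, 35))
(560, 'z', 75.9, 'tilt', array([0.001, 0.011]), (array([593.9, 168.9]), 44.7, 28))
(950, 'z', 95.9, 'tilt', array([-0.002, -0.004]), (array([ 627.7, -149.3]), 44.7, 28))
(1003, 'z', 116.0, 'tilt', array([ 0.004, -0.002]), (array([615., -20.]), 44.6, 29))
(952, 'z', 76.0, 'tilt', array([-0.003,  0.   ]), (array([590.2, 170.2]), 44.7, 33))
[array([523., 316.,  40.]), array([492., 325.,  41.]), array([486., 332.,  58.]), array([482., 329.,  68.]), array([480., 330.,  65.]), array([477., 331.,  75.]), array([474., 338.,  78.]), array([477., 318.,  45.]), array([472., 322.,  72.]), array([469., 333.,  76.]), array([467., 351.,  67.]), array([468., 321.,  68.]), array([465., 331.,  74.]), array([461., 335.,  85.]), array([460., 348.,  68.]), array([460., 317.,  69.]), array([458., 331.,  66.]), array([453., 337., 101.]), array([457., 324.,  48.]), array([453., 333.,  66.]), array([448., 330., 107.]), array([451., 313.,  65.]), array([448., 320.,  67.]), array([446., 323.,  66.]), array([443., 320.,  74.]), array([440., 315.,  82.]), array([438., 308.,  90.]), array([432., 321., 101.]), array([430., 311., 110.])]
```

View pics/fin.png

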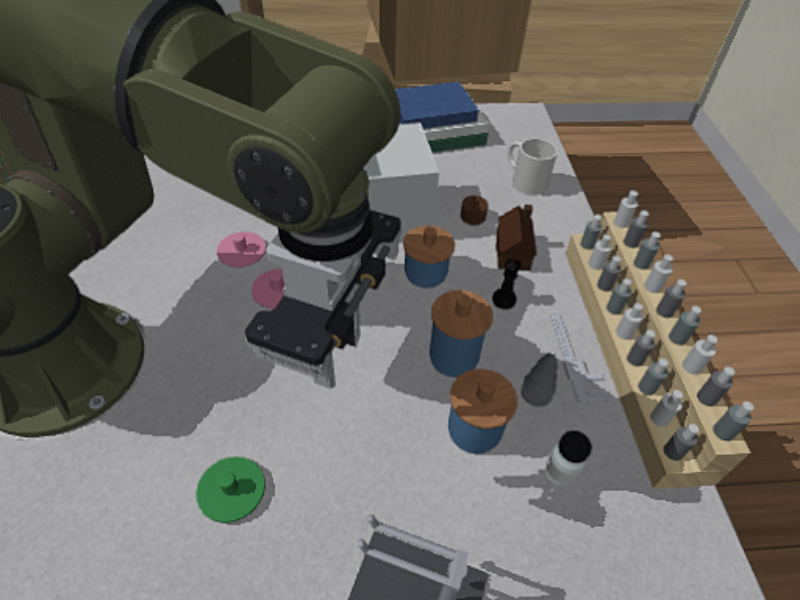

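All three lids are seated level on the pots at (428,250), (460,330) and (482,405), and the scene is undisturbed. The brush head lies inside the bin, about 33 mm above its floor. I hand in.

```bash
python3 -c "
from cell import manip
print(manip.sign_off())"
```

```text
the job is handed in; nothing more can be done
None
```

The job is handed in at about 34 s of the 210 s allowed: all three pots brushed tallest to shortest, the brush head down in the bin, and a lid measured seated and level on each pot; the hand-in returned no verdict.

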